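# Push the retaining clip home on the spindle

## Task

Take the retaining clip by its block and push it sideways, open end first, into the groove of the stand's upright spindle, just above the knurled ring that it is to hold, by feel, until it snaps over the core and sits fully home, then let go. Push gently, without ramming the clip against the spindle or pressing it hard on the ring, and leave the other things on the desk where they are.

Things in the scene. Friction and masses are not known exactly. Their poses are not given: they have to be found in the camera images.
- stand: Fixed stand: grey plate 170 x 110 x 10 mm with a locked slide (guide strips along its long x axis) carrying an upright round spindle. Origin: centre of the plate's underside, x along the guides, z up. The slide stands anywhere within 25 mm of the plate's centre along x, the spindle within 2 mm of it along y; different each time and not in the pose: see or feel it. Best push along the plate's x axis.
- level (a point): Point above the plate's centre at 55 mm, the middle height of the groove's free gap. Spindle, heights above the desk: a knurled ring 54 mm across (bore 28 mm) lies fixed on it from 34 to 52 mm; groove with a 14 mm core from 51 to 58 mm; head 20 mm across from 58 to 64 mm, tapering to the top at 68 mm. The clip (4 mm) passes between ring and head with 2 mm to spare.
- clip: Loose steel retaining clip, about 60 g, 4 mm thick but for its block, lying flat. Origin: on the underside at the seat's centre, where the spindle axis lies when home; x to the open mouth, z up. A bridge (12 mm wide, 22 mm at its front) joins the block to the seat's back wall at x = -7.2 mm; two sprung jaws of 4 mm round wire reach forward from there, wire centres at y = +-9.4 mm.
- clip_block (a point): Centre of the clip's dark grip block: 14 x 14 mm in plan, from the clip's underside up to 18 mm above it; 31 mm behind the seat's centre (clip x = -31 mm), 9 mm above the underside. Nothing else of the clip lies beside it. Axes as the clip's.
- clip_mouth (a point): Mid-point between the flared jaw tips (clip x = 18 mm, wire centres at y = +-15 mm, 2 mm above the underside). The lips at x = 6 mm are 10.8 mm apart and spring open, about 3.5 N each per mm. Pushing them over the 14 mm core takes some 3 to 8 N in all, then the force falls; it rises steeply once the seat's back wall meets the core.
- tongue_tip (a point): Tip of a small sprung tongue, 5 mm wide, in the middle of the clip's seat, 2 mm above the underside: free, it stands 4 mm out of the back wall (clip x = -3.2 mm). The core pushes it in (about 1 N) only as the clip comes home; at rest in the fully home clip it stands at about clip x = -5.6 mm.
- oiler: Bystander: small dropper bottle, 33 mm across, 102 mm tall, standing. Origin: centre of its underside.
- plug_gauge: Bystander: plug gauge, a steel rod 15 x 105 x 16 mm lying on the desk. Origin: centre of its underside, length along y.
- screwdriver: Bystander: precision screwdriver, 11 x 143 x 11 mm, lying on the desk. Origin: centre of its underside, length along y.
- cage_ring: Bystander: thin gold-finished ring, 31 mm across, 9 mm high, lying on the desk. Origin: centre of its underside.

How it is judged:
By the outcome, as a careful person would: the job done as asked, in the order asked, and still so for the second after the job is handed in, with the robot touching nothing.
It also fails if it takes over 48 s, if anything falls off the work surface, if the arm or the gripper's body presses on something with over 40 N, if the wrist force passes 120 N, or if a joint passes its speed limit or range.

## Robot

A 7-joint arm with a two-finger parallel gripper is mounted at the origin on the work surface; the furniture and walls round the work are solid. World frame = base frame: x ahead of the robot, y to its left, z up, the work surface at z = 0. Lengths are in m, angles in rad, forces in N, time in s.
With the tool pointing down it reaches from about 0.425 to 0.875 m from the base axis. Payload 4.7 kg.
Tool frame: the origin (TCP) lies midway between the tips of the shut fingers; the grasp point (between the pads) lies 19 mm behind it; z points along the fingers, y is the line along which they close (so a half turn about z gives the same grasp; the last joint's range is limited). The gripper opens to 87 mm and grips with 3 to 60 N. Pads are 19 mm wide; open, the fingers measure 117 mm over their backs; the gripper's body (75 mm by 190 mm) begins 51 mm behind the grasp point.
Start: joints at [-1.275, 0.321, -0.07, 1.45, 0.023, 1.371, -0.057], TCP at [0.181, 0.624, 0.223] pointing down, gripper open.
Joint ranges: [-2.86, 2.86], [-0.3, 2.09], [-1.38, 1.24], [0.06, 2.45], [-1.56, 4.7], [0.09, 2.05], [-2.69, 2.69]. Speed limits (rad/s): [2.57, 2.57, 3.14, 3.14, 3.14, 3.14, 3.14].

## Interface

Orientations are given as a unit quaternion [x, y, z, w].
In Python, from plant import status, read_camera, robot, look_for, tip_of gives the robot as it stands.
- The arm moves only by the shell command python3 -m pendant 'ROWS' [OPENING] [FORCE]. ROWS is JSON, a list of rows, each a list of 4 numbers: the shift along the world's x, y, z in cm, then the turn about the world's z in degrees. In form: [[tx, ty, tz, yaw], ...]. A call has 1 to 8 rows; each row is the pose to reach, as a shift and turn from the pose commanded when the call began; what a row does not reach only later rows make up. A row lasts 1/12 s, in which the tool goes at most 41.7 mm and 7.16 degrees, less where a joint would pass 70% of its speed; a pose out of reach is approached as far as the arm can. A call with a gripper value outside its range is refused whole. OPENING is the closure, from 0 (fully open) to 1 (shut), set as the call begins (- or left out, the last holds). The fingers move at their own pace and stop on an object; FORCE is the grip in N (left out, the last holds). Time passes only in rows, so rows that repeat a pose let the fingers close. It gives the time, the measured TCP pose, the force, the opening and the grip force at its end, in the units of the state.
- status.sense(): the state, without advancing time (a new reading comes with each control period).
- read_camera(name): name is "side" or "top" or "wrist"; returns a dict with "img" (420x560x3 uint8, blue, green, red), "K" (3x3 intrinsics, pixels), "pose" (4x4, takes a point from camera to world coordinates). Camera axes: x right, y up, looking along -z (the intrinsics and any distortion apply to the point x, -y, -z); pixel columns grow to the right and rows downward; lengths in m; the calibration is good to about 2 mm. The wrist camera is an equidistant fisheye: a pixel r from the principal point sees the ray r / f radians off the axis. A picture is of the moment at which its call begins. There is no depth.
- robot.finish_job(): hands the job in; it is judged then, once.
Trained networks look in the newest picture that a camera, given by its name, has taken for a name from the list of things; names that differ only in an ending like _2 or _b are one class to them, and where a whole thing is asked for, a point or a joint stands for the part that bears it (a point fixed in the world has none). Each returns a list of dicts, best first, with "score" (0 to 1); they miss things now and then, are a little off and sometimes report something else, mostly with a low value. They report only what shows in the picture. A call takes as long as a camera call.
- look_for(query, camera): "at" ([x, y, z] in m, in world coordinates, good to about 4 mm: the middle of the surface that is visible of it).
- tip_of(query, camera): "at" ([x, y, z] in m, in world coordinates, good to about 4 mm: a listed point, or the origin of a listed thing).
The state is a dict: "t": time; "q": joint angles; "joint_velocities": joint speeds; "joint_efforts": joint torques, N m; "eef_pos": TCP position; "orientation": TCP orientation; "force": force on the tool from outside, world axes, zero at the start; "ft_torque": the same for the moment, N m; "width": finger opening in m; "gripper_force": force on a finger pad.
Only numpy, scipy, OpenCV 4.12 (cv2) and the standard library are available. Lean on these libraries where they do the work, as an engineer would, in place of code of your own. Each camera call takes 0.05 s, during which the arm holds its last target. There are 200 camera calls.

## Working session

There is one attempt and no reset: what is moved stays moved. The work goes in short steps, Python scripts to look and compute and a shell command to move; the robot and the scene stay as the last step left them, time stands still between calls to the robot, and variables do not carry over. Pictures are saved under pics/ and viewed, at most 10 in all, crops included, and the job is handed in when it is done.

```bash
mkdir -p pics; ls; python3 - <<'E'
from plant import status, read_camera, robot, look_for, tip_of
import cv2,numpy as np
s=status.sense(); print(s['t'],s['eef_pos'],s['orientation'],s['width'],s['force'])
ims=[]
for c in ['top','side']:
    r=read_camera(c); ims.append(r['img'])
    print(c,np.round(r['pose'],3).tolist(), np.round(r['K'],1).tolist())
    for q in ['stand','clip','clip_block','clip_mouth','oiler','plug_gauge','screwdriver','cage_ring']:
        print(q,[(round(d['score'],2),np.round(d['at'],3).tolist()) for d in tip_of(q,c)[:2]])
cv2.imwrite('pics/a.png',ims[0]);cv2.imwrite('pics/b.png',ims[1])
E
```

```text
pics
0.0 [0.18065084 0.62382675 0.22145326] [ 1.40422863e-01  9.90091171e-01 -9.41397267e-04 -8.14736783e-05] 0.08698347635617407 [ 0.01837454 -0.02289222  0.02815239]
top [[0.026, 0.985, -0.172, 0.437], [-0.999, 0.031, 0.028, -0.007], [0.033, 0.171, 0.985, 0.931], [0.0, 0.0, 0.0, 1.0]] [[448.1, 0.0, 273.8], [0.0, 448.1, 210.5], [0.0, 0.0, 1.0]]
stand [(0.98, [0.554, 0.008, -0.001]), (0.23, [0.503, -0.268, 0.001])]
clip [(0.6, [0.488, 0.259, -0.0])]
clip_block [(0.54, [0.468, 0.239, 0.008])]
clip_mouth [(0.67, [0.509, 0.264, -0.002]), (0.21, [0.49, 0.256, 0.0])]
oiler [(0.78, [0.738, -0.122, 0.001]), (0.22, [0.553, 0.009, 0.054])]
plug_gauge [(0.77, [0.725, 0.23, 0.003])]
screwdriver [(0.52, [0.41, 0.032, 0.001]), (0.36, [0.726, 0.229, 0.003])]
cage_ring [(0.67, [0.501, -0.268, 0.001])]
side [[-0.992, 0.054, -0.111, 0.481], [-0.121, -0.602, 0.79, 0.75], [-0.024, 0.797, 0.603, 0.649], [0.0, 0.0, 0.0, 1.0]] [[422.2, 0.0, 278.9], [0.0, 422.2, 213.8], [0.0, 0.0, 1.0]]
stand [(0.59, [0.562, 0.012, -0.001])]
clip [(0.59, [0.492, 0.25, -0.0])]
clip_block [(0.76, [0.461, 0.242, 0.01])]
clip_mouth [(0.82, [0.504, 0.262, 0.003])]
oiler [(0.65, [0.734, -0.126, -0.003])]
plug_gauge [(0.77, [0.73, 0.227, 0.002])]
screwdriver [(0.53, [0.412, 0.026, -0.001])]
cage_ring [(0.61, [0.507, -0.266, -0.004]), (0.54, [0.56, 0.01, -0.003])]
```

View pics/a.png

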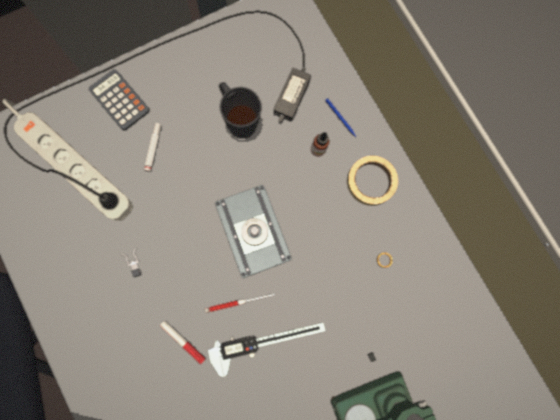

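View pics/b.png

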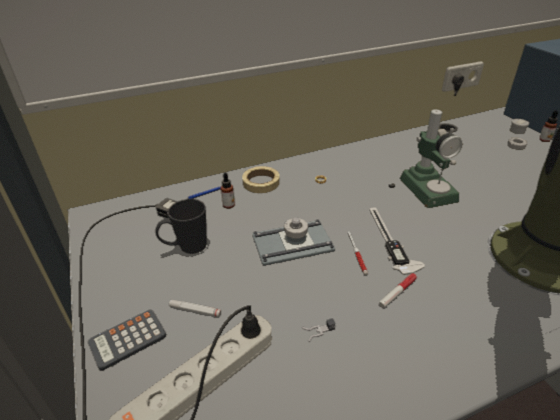

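The top view shows the stand at (253,231) and the clip at (134,264), with its mouth pointing up. I'll zoom in on both.

```bash
python3 - <<'E'
import cv2,numpy as np
a=cv2.imread('pics/a.png');b=cv2.imread('pics/b.png')
R=lambda i,x,y,w,h,s:cv2.resize(i[y:y+h,x:x+w],None,fx=s,fy=s,interpolation=cv2.INTER_CUBIC)
A=R(a,205,180,100,100,4); B=R(b,245,205,100,75,4); C=R(a,110,240,50,50,4) ;D=R(b,295,310,50,35,4)
o=np.zeros((600,800,3),np.uint8); o[:400,:400]=A; o[:300,400:]=B; o[400:,:200]=C; o[300:440,400:600]=D
cv2.imwrite('pics/c.png',o)
E
```

```text
(no output)
```

View pics/c.png

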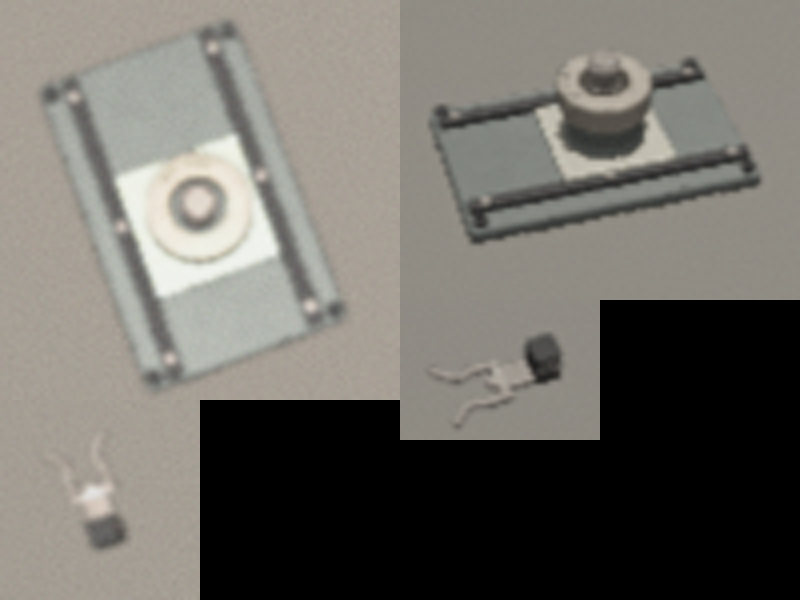

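The crop shows the plate corners, ring and head, and the clip with its block and jaw tips. I'll back-project these from both cameras.

```bash
cat > h.py <<'E'
import numpy as np
def bp(r,px,z):
    K=r['K'];P=r['pose'];p=np.array([(px[0]-K[0,2])/K[0,0],-(px[1]-K[1,2])/K[1,1],-1]);d=P[:3,:3]@p;o=P[:3,3]
    return o+d*(z-o[2])/d[2]
E
python3 - <<'E'
from plant import read_camera
from h import *
import numpy as np
T=read_camera('top');S=read_camera('side')
t=lambda x,y,z:bp(T,(205+x/4,180+y/4),z); s=lambda x,y,z:bp(S,(245+(x-400)/4,205+y/4),z)
tc=lambda x,y,z:bp(T,(110+x/4,240+(y-400)/4),z); sc=lambda x,y,z:bp(S,(295+(x-400)/4,310+(y-300)/4),z)
for n,c in (('top',[t(45,90,.01),t(235,25,.01),t(343,312,.01),t(150,388,.01)]),('side',[s(435,105,.01),s(692,65,.01),s(758,180,.01),s(475,238,.01)])):
    c=np.array(c)[:,:2]; print(n,'centre',c.mean(0).round(4))
    for i in range(4):
        e=c[i]-c[i-1];print(np.linalg.norm(e).round(4),np.degrees(np.arctan2(e[1],e[0])).round(1))
print('head',t(200,203,.067),s(605,60,.067)); print('ring',t(200,205,.052),s(605,88,.052))
for n,b,m in (('top',tc(104,532,.018),[tc(48,452,.004),tc(103,435,.004)]),('side',sc(543,345,.018),[sc(432,370,.002),sc(457,423,.002)])):
    m1=np.mean(m,0);e=m1-b;print(n,b.round(4),m1.round(4),np.linalg.norm(e[:2]).round(4),np.degrees(np.arctan2(e[1],e[0])).round(1), np.linalg.norm(m[0]-m[1]))
E
```

```text
top centre [0.5547 0.0081]
0.1637 21.6
0.1051 -68.8
0.1606 -158.1
0.1058 112.9
side centre [0.5547 0.0141]
0.1172 -69.7
0.1592 -160.8
0.1093 112.5
0.1632 22.0
head [0.54691619 0.00375622 0.067     ] [0.5469991  0.00768496 0.067     ]
ring [0.54782348 0.00390952 0.052     ] [0.54643183 0.01401437 0.052     ]
top [0.461  0.2394 0.018 ] [0.5058 0.2611 0.004 ] 0.0498 25.8 0.028766849041856852
side [0.4622 0.2421 0.018 ] [0.5061 0.2631 0.002 ] 0.0487 25.6 0.03121076799085153
```

```bash
python3 -m pendant '[[27.7,-38.5,-5,42],[27.7,-38.5,-5,42],[27.7,-38.5,-5,42],[27.7,-38.5,-5,42],[27.7,-38.5,-5,42],[27.7,-38.5,-5,42],[27.7,-38.5,-5,42],[27.7,-38.5,-5,42]]' 0 10
```

```text
t: 1.67
eef_pos: [0.3707, 0.3603, 0.1887]
orientation: [-0.224, 0.975, 0.0, 0.0]
force: [1.1, -0.2, 0.5]
width: 0.087
gripper_force: 0.0
```

```bash
python3 -m pendant '[[8.3,-11.5,-7.5,0],[8.3,-11.5,-7.5,0],[8.3,-11.5,-7.5,0],[8.3,-11.5,-7.5,0],[8.3,-11.5,-7.5,0],[8.3,-11.5,-7.5,0]]' 0.3
python3 - <<'E'
from plant import *
import cv2,numpy as np
s=status.sense();print(s['eef_pos'],s['orientation'],s['force'],s['width'])
w=read_camera('wrist');cv2.imwrite('pics/d.png',w['img']);print(w['K'].tolist(),w['pose'].tolist())
for c in('wrist','top'):
  if c!='wrist': read_camera(c)
  for q in('clip_block','clip_mouth','clip'): print(c,q,[(round(d['score'],2),np.round(d['at'],4).tolist()) for d in tip_of(q,c)[:1]])
E
```

```text
t: 2.17
eef_pos: [0.4533, 0.2445, 0.1126]
orientation: [-0.221, 0.975, -0.0, -0.001]
force: [-0.7, 0.9, 0.9]
width: 0.0624
gripper_force: 0.0
[0.45327824 0.24448134 0.11256427] [-2.21375610e-01  9.75188053e-01 -4.66340107e-04 -9.39535232e-04] [-0.74855674  0.89319866  0.90697114] 0.06244742765635934
[[325.19226210127806, 0.0, 277.984036973957], [0.0, 325.19226210127806, 210.2848238312801], [0.0, 0.0, 1.0]] [[-0.4326640744828236, -0.8627229159817041, -0.26174600071814796, 0.3809624425792676], [0.9015535433627441, -0.4145857882264768, -0.12377331154456994, 0.21043605439581223], [-0.0017340997664179708, -0.2895302996935796, 0.9571672782002859, 0.2753589715084899], [0.0, 0.0, 0.0, 1.0]]
wrist clip_block [(0.73, [0.5567, 0.0093, 0.0564])]
wrist clip_mouth [(0.93, [0.5065, 0.2618, -0.0011])]
wrist clip [(0.73, [0.4921, 0.2584, -0.0014])]
top clip_block []
top clip_mouth []
top clip []
```

View pics/d.png

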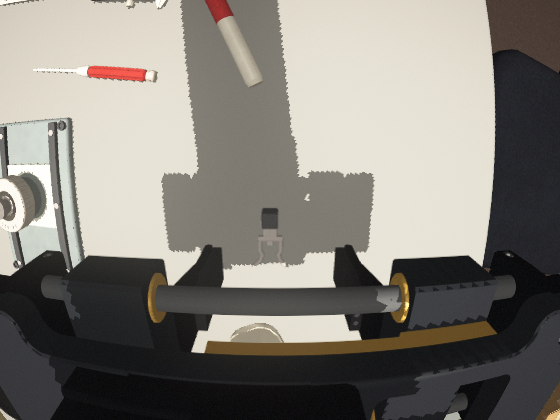

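The wrist view shows the block at (270,218) and the jaw tips near (262,262) and (281,262). It lies between the fingers in line with their centre. I'll zoom in on the block.

```bash
python3 - <<'E'
import cv2
a=cv2.imread('pics/d.png');cv2.imwrite('pics/e.png',cv2.resize(a[195:275,230:310],None,fx=7,fy=7,interpolation=cv2.INTER_CUBIC))
E
```

```text
(no output)
```

View pics/e.png

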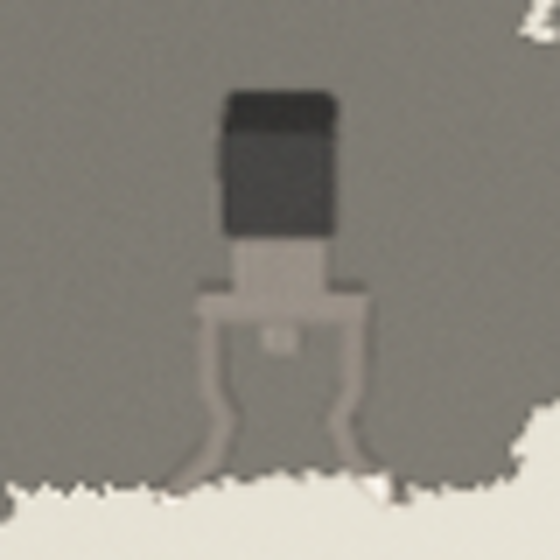

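The zoom shows the block's top face centred at crop (279,184). The bridge front spans (197,300) to (368,300) and the tongue tip is at (280,352).

```bash
cat >> h.py <<'E'
def fe(r,px,z):
    K=r['K'];P=r['pose'];u=(px[0]-K[0,2])/K[0,0];v=(px[1]-K[1,2])/K[1,1];th=np.hypot(u,v);k=np.sin(th)/max(th,1e-9)
    d=P[:3,:3]@np.array([u*k,-v*k,-np.cos(th)]);o=P[:3,3];return o+d*(z-o[2])/d[2]
E
python3 - <<'E'
from plant import *
from h import *
w=read_camera('wrist');s=status.sense();print(s['eef_pos'],s['orientation'],w['pose'][:3,3])
f=lambda x,y,z:fe(w,(230+x/7,195+y/7),z)
b=f(279,184,.018);l=f(205,300,.004);r=f(362,300,.004);t=f(280,352,.002)
print(b,l,r,t)
e=(l-r);print('yaw from bridge',np.degrees(np.arctan2(e[1],e[0]))-90,np.linalg.norm(e))
e=t-b;print('yaw tongue',np.degrees(np.arctan2(e[1],e[0])),np.linalg.norm(e[:2]))
print('width',np.linalg.norm(f(223,184,.018)-f(335,184,.018)),np.linalg.norm(f(279,134,.018)-f(279,235,.018)))
# stand: ring and head in wrist pic d
E
```

```text
[0.45263643 0.24769575 0.11387784] [-2.24416896e-01  9.74493156e-01  2.28942958e-04  3.06589873e-04] [0.38014147 0.2130942  0.2765408 ]
[0.46294486 0.24565149 0.018     ] [0.4859146  0.24566275 0.004     ] [0.47700038 0.26384357 0.004     ] [0.4890213  0.25782105 0.002     ]
yaw from bridge -153.88086018347815 0.02024859705016609
yaw tongue 25.017888601171208 0.028776351108981035
width 0.013457608117340534 0.012829413586408373
```

```bash
python3 -m pendant '[[0.6,-0.7,-4,0],[0.6,-0.7,-7.5,0],[0.6,-0.7,-10,0],[0.6,-0.7,-10,0],[0.6,-0.7,-10,0],[0.6,-0.7,-10,0]]' 0.6 10
```

```text
t: 3.12
eef_pos: [0.4599, 0.2407, 0.0151]
orientation: [-0.224, 0.975, 0.0, 0.001]
force: [0.3, 0.3, 0.5]
width: 0.0362
gripper_force: 0.0
```

```bash
python3 -m pendant '[[-0.1,0,-0.7,0],[-0.1,0,-1.2,0],[-0.1,0,-1.2,0],[-0.1,0,-1.2,0]]'; python3 -m pendant '[[0,0,0,0],[0,0,0,0],[0,0,0,0],[0,0,0,0],[0,0,0,0],[0,0,0,0]]' 1 30
```

```text
t: 3.45
eef_pos: [0.4579, 0.24, 0.0018]
orientation: [-0.224, 0.975, 0.0, 0.0]
force: [0.2, -0.3, -0.4]
width: 0.0349
gripper_force: 0.0
t: 3.95
eef_pos: [0.458, 0.2399, 0.0017]
orientation: [-0.224, 0.975, 0.0, 0.0]
force: [-0.4, -0.5, 1.9]
width: 0.0136
gripper_force: 29.9
```

```bash
python3 -m pendant '[[0,0,2.5,0],[0,0,5.5,0],[0,0,8.5,0],[0,-3,9,0],[0,-6.5,9,0],[0.5,-10,9,-2],[1,-14,9,-4.3],[1.5,-18,9,-4.3]]'; python3 -m pendant '[[0.3,-4,0,0],[0.4,-7.5,0,0],[0.4,-8.2,0,0],[0.4,-8.2,0,0],[0.4,-8.2,0,0],[0.4,-8.2,0,0]]'
python3 - <<'E'
from plant import *
import cv2,numpy as np,json
w=read_camera('wrist');s=status.sense();cv2.imwrite('pics/f.png',w['img'])
np.savez('f.npz',K=w['K'],pose=w['pose']);print(s['eef_pos'],s['orientation'],w['pose'][:3,3])
sd=read_camera('side')
cv2.imwrite('pics/fs.png',sd['img'])
for c in('wrist','side'):
  for q in('clip_block','clip_mouth','clip','tongue_tip'): print(c,q,[(round(d['score'],2),np.round(d['at'],4).tolist()) for d in tip_of(q,c)[:1]])
E
```

```text
t: 4.62
eef_pos: [0.4726, 0.0586, 0.0916]
orientation: [-0.187, 0.982, 0.0, 0.0]
force: [-0.0, 0.6, -1.4]
width: 0.0135
gripper_force: 29.9
t: 5.12
eef_pos: [0.4767, -0.0202, 0.0913]
orientation: [-0.188, 0.982, 0.0, -0.0]
force: [0.5, 0.6, -0.8]
width: 0.0141
gripper_force: 29.9
[ 0.47679797 -0.0199891   0.09134416] [-1.88555640e-01  9.82062445e-01  3.39427139e-04 -1.03044857e-04] [ 0.40207014 -0.04957492  0.25396936]
wrist clip_block [(0.62, [0.4831, -0.0192, 0.0916])]
wrist clip_mouth [(0.79, [0.5271, -0.0056, 0.0888])]
wrist clip [(0.82, [0.51, -0.0072, 0.0878])]
wrist tongue_tip [(0.68, [0.4817, -0.018, 0.0967])]
side clip_block [(0.42, [0.4813, -0.0209, 0.0946])]
side clip_mouth [(0.58, [0.5253, 0.0016, 0.0955])]
side clip [(0.68, [0.5103, -0.0098, 0.0885])]
side tongue_tip []
```

View pics/f.png

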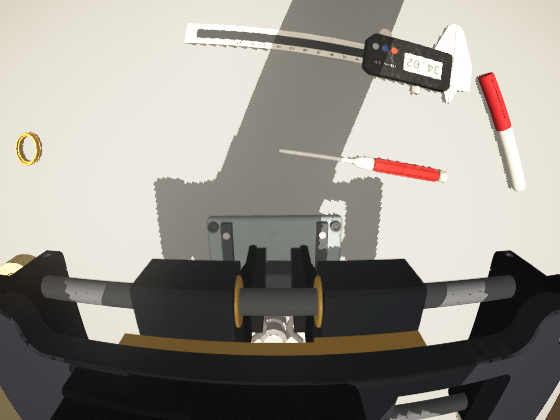

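The wrist view is blocked forward by the gripper, but the plate's near edge (208,217)–(340,216) lies square to the tool. So the yaw is right. Next I'll crop the side and top views.

```bash
python3 - <<'E'
from plant import *
import cv2,numpy as np
sd=cv2.imread('pics/fs.png');t=read_camera('top');cv2.imwrite('pics/ft.png',t['img'])
R=lambda i,x,y,w,h,s:cv2.resize(i[y:y+h,x:x+w],None,fx=s,fy=s,interpolation=cv2.INTER_CUBIC)
cv2.imwrite('pics/g.png',np.hstack([R(sd,255,180,80,100,5),R(t['img'],215,180,80,100,5)]))
E
```

```text
(no output)
```

View pics/g.png

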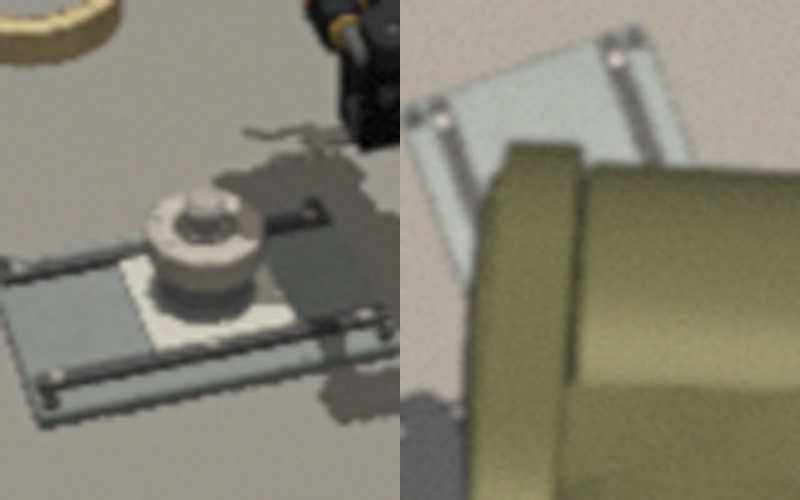

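The side view shows the clip's jaws reaching from the gripper at crop (340,140) to about (245,130), above and right of the head at (210,200). I'll check it for tilt by projecting where the jaws should be.

```bash
python3 - <<'E'
from plant import *
from h import *
r=read_camera('side');K=r['K'];P=r['pose'];s=status.sense()
T=s['eef_pos'];d=np.array([.929,.370,0]);n=np.array([-.37,.929,0])
def pj(p):
    c=P[:3,:3].T@(p-P[:3,3]);u=K[0,0]*c[0]/-c[2]+K[0,2];v=K[1,1]*c[1]/c[2]+K[1,2];return round((u-255)*5),round((v-180)*5)
z0=np.array([0,0,T[2]-.0017+.002])
O=np.array([T[0],T[1],0])+z0+.0358*d
for nm,x,y in(('tipL',.018,.015),('tipR',.018,-.015),('lipL',.006,.0074),('lipR',.006,-.0074),('bridge',-.008,.0),('blockfront',-.024,0)): print(nm,pj(O+x*d+y*n))
for y in (.0055,.0065,.0075): print('head',pj(np.array([.547,y,.068])))
print(s['eef_pos'],s['force'])
E
```

```text
tipL (264, 164)
tipR (244, 126)
lipL (285, 150)
lipR (274, 131)
bridge (309, 135)
blockfront (343, 129)
head (207, 195)
head (206, 197)
head (206, 198)
[ 0.47682339 -0.02208334  0.09148938] [-0.38439746 -0.49088864 -0.68756319]
```

```bash
python3 -m pendant '[[0,0,-1,0],[0,0,-2,0],[0,0,-3.1,0],[0,0,-3.1,0],[0,0,-3.1,0],[0,0,-3.1,0]]'
python3 - <<'E'
from plant import *
import cv2,numpy as np
P=[]
for i in range(4):
    r=read_camera('side');s=status.sense();P.append(np.r_[s['eef_pos'],s['force']])
print(np.round(P,4))
cv2.imwrite('pics/h.png',cv2.resize(r['img'][185:245,270:350],None,fx=10,fy=10,interpolation=cv2.INTER_CUBIC))
E
```

```text
t: 6.22
eef_pos: [0.4767, -0.0222, 0.0602]
orientation: [-0.187, 0.982, -0.0, -0.0]
force: [0.0, 0.2, -1.1]
width: 0.0132
gripper_force: 29.9
[[ 0.4771 -0.0222  0.0606 -0.1567 -0.9165 -0.1773]
 [ 0.4772 -0.0221  0.0608 -0.0644 -0.4131  0.0246]
 [ 0.4773 -0.0221  0.0609  0.173   0.5025 -1.3135]
 [ 0.4773 -0.0221  0.0609 -0.0883 -0.0103 -1.2228]]
```

View pics/h.png

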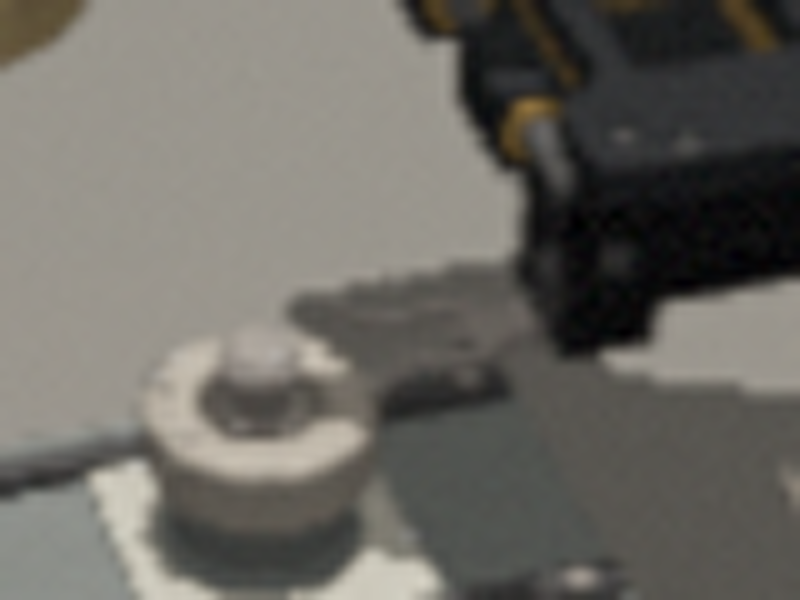

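The side view shows the clip faintly, right of the ring, between about (320,300) and (540,340). The head top is at (260,345). Nothing is touching, so I'll descend to groove level by feel.

```bash
python3 -m pendant '[[0,0,-0.2,0],[0,0,-0.4,0],[0,0,-0.6,0],[0,0,-0.6,0],[0,0,-0.6,0],[0,0,-0.6,0]]'
python3 - <<'E'
from plant import *
import numpy as np
P=[]
for i in range(5):
    r=read_camera('side');s=status.sense();P.append(np.r_[s['eef_pos'],s['force'],s['ft_torque']])
print(np.round(P,4))
E
```

```text
t: 6.92
eef_pos: [0.4768, -0.0221, 0.0545]
orientation: [-0.187, 0.982, 0.0, -0.0]
force: [-1.0, 0.8, -0.6]
width: 0.0137
gripper_force: 29.9
[[ 4.7690e-01 -2.2100e-02  5.4500e-02  4.5900e-02 -1.1360e-01 -1.3046e+00
   4.8800e-02  9.5000e-03  1.3700e-02]
 [ 4.7690e-01 -2.2100e-02  5.4600e-02  9.5150e-01 -6.5300e-02  6.9520e-01
   3.7200e-02  2.5800e-02  4.3600e-02]
 [ 4.7690e-01 -2.2100e-02  5.4600e-02  3.6900e-02 -9.8910e-01  1.3800e-01
   6.0400e-02  2.8300e-02  6.8000e-03]
 [ 4.7690e-01 -2.2100e-02  5.4600e-02  1.4420e-01  1.9280e-01 -1.2747e+00
   5.0400e-02  3.6800e-02 -1.0400e-02]
 [ 4.7690e-01 -2.2100e-02  5.4600e-02  1.9110e-01  1.6240e-01 -2.5300e-01
   5.2400e-02  2.4000e-02 -8.0000e-04]]
```

```bash
python3 -m pendant '[[0.3,0.12,0,0],[0.6,0.24,0,0],[0.9,0.36,0,0],[1.2,0.48,0,0],[1.5,0.6,0,0],[1.86,0.74,0,0],[1.86,0.74,0,0],[1.86,0.74,0,0]]'
```

```text
t: 7.83
eef_pos: [0.4956, -0.0147, 0.0545]
orientation: [-0.187, 0.982, -0.0, -0.0]
force: [0.5, 0.3, -0.6]
width: 0.0133
gripper_force: 29.9
```

```bash
python3 -m pendant '[[0.09,0.04,0,0],[0.19,0.07,0,0],[0.28,0.11,0,0],[0.37,0.15,0,0],[0.46,0.18,0,0],[0.46,0.18,0,0]]'
```

```text
t: 8.33
eef_pos: [0.5003, -0.0128, 0.0546]
orientation: [-0.187, 0.982, 0.0, 0.0]
force: [-0.3, -0.7, -1.1]
width: 0.0136
gripper_force: 29.9
```

```bash
python3 -m pendant '[[0.09,0.04,0,0],[0.19,0.07,0,0],[0.28,0.11,0,0],[0.28,0.11,0,0]]'; python3 -m pendant '[[0.09,0.04,0,0],[0.09,0.04,0,0],[0.09,0.04,0,0]]';python3 -m pendant '[[0.09,0.04,0,0],[0.09,0.04,0,0],[0.09,0.04,0,0]]'
```

```text
t: 8.67
eef_pos: [0.503, -0.0119, 0.0545]
orientation: [-0.187, 0.982, -0.0, 0.0]
force: [0.5, -0.9, -0.7]
width: 0.0138
gripper_force: 29.9
t: 8.92
eef_pos: [0.5037, -0.0117, 0.0545]
orientation: [-0.187, 0.982, -0.0, -0.0]
force: [-0.6, -1.3, -0.9]
width: 0.0138
gripper_force: 29.9
t: 9.17
eef_pos: [0.5045, -0.0113, 0.0544]
orientation: [-0.187, 0.982, -0.0, -0.0]
force: [-1.0, -1.4, -0.4]
width: 0.0137
gripper_force: 30.0
```

```bash
cat > f.py <<'E'
from plant import *
import numpy as np
P=[]
for i in range(6):
    read_camera('side');s=status.sense();P.append(np.r_[s['eef_pos'],s['force'],s['ft_torque']])
P=np.mean(P,0);F=P[3:6];print(s['t'],P[:3].round(4),'along',round(F[0]*.929+F[1]*.37,2),'lat',round(-F[0]*.37+F[1]*.929,2),'z',F[2].round(2),'trq',P[6:].round(3))
E
python3 -m pendant '[[0.09,0.04,0,0],[0.09,0.04,0,0],[0.09,0.04,0,0]]' >/dev/null; python3 f.py
```

```text
9.7167 [ 0.5051 -0.0109  0.0543] along -3.26 lat -1.66 z -0.96 trq [-0.643  0.622 -0.102]
```

```bash
python3 -m pendant '[[0.11,0,0.02,0],[0.11,0,0.02,0],[0.11,0,0.02,0]]' >/dev/null; python3 f.py;  python3 -m pendant '[[0.1,0.02,0,0],[0.1,0.02,0,0],[0.1,0.02,0,0]]'
```

```text
10.2667 [ 0.5069 -0.0104  0.0548] along -3.0 lat -0.94 z -1.03 trq [-0.487  0.564 -0.045]
t: 10.52
eef_pos: [0.5081, -0.0101, 0.0548]
orientation: [-0.187, 0.982, 0.0, 0.0]
force: [-1.3, -1.6, -0.2]
width: 0.0133
gripper_force: 30.0
```

```bash
python3 -m pendant '[[0.1,0.02,0,0],[0.1,0.02,0,0],[0.1,0.02,0,0]]' >/dev/null; python3 f.py;  python3 -m pendant '[[0.1,0.03,0,0],[0.1,0.03,0,0],[0.1,0.03,0,0]]'>/dev/null; python3 f.py
```

```text
11.0667 [ 0.5097 -0.0097  0.0552] along 0.38 lat -0.61 z -0.75 trq [-0.024 -0.124  0.002]
11.6167 [ 0.5098 -0.0098  0.0547] along 0.7 lat -0.03 z -1.14 trq [ 0.057 -0.16  -0.005]
```

```bash
python3 -m pendant '[[0.1,0.03,0,0],[0.1,0.03,0,0],[0.1,0.03,0,0]]' >/dev/null; python3 f.py;  python3 -m pendant '[[0.1,0.04,0,0],[0.1,0.04,0,0],[0.1,0.04,0,0]]'>/dev/null; python3 f.py; python3 -m pendant '[[0.09,0.04,0,0],[0.09,0.04,0,0],[0.09,0.04,0,0]]'>/dev/null; python3 f.py
```

```text
12.1667 [ 0.5105 -0.0096  0.0548] along -1.12 lat 0.57 z 1.03 trq [0.015 0.237 0.033]
12.7167 [ 0.5121 -0.009   0.0548] along 0.71 lat -0.23 z -1.35 trq [ 0.09  -0.082  0.004]
13.2667 [ 0.5127 -0.0088  0.0548] along 0.47 lat -0.12 z -0.63 trq [ 0.071 -0.058 -0.01 ]
```

```bash
for i in 1 2 3; do python3 -m pendant '[[0.05,0.02,0,0],[0.05,0.02,0,0],[0.05,0.02,0,0]]'>/dev/null; python3 f.py; done
```

```text
13.8167 [ 0.513  -0.0086  0.0547] along 0.24 lat -0.17 z -0.57 trq [0.038 0.001 0.006]
14.3667 [ 0.5135 -0.0084  0.0547] along -0.03 lat -0.35 z -1.14 trq [-0.021  0.083 -0.009]
14.9167 [ 0.514  -0.0082  0.0547] along -0.11 lat -0.53 z -0.83 trq [-0.057  0.142 -0.012]
```

```bash
for i in 1 2 3; do python3 -m pendant '[[0.04,0.01,0,0],[0.04,0.01,0,0],[0.04,0.01,0,0]]'>/dev/null; python3 f.py; done
```

```text
15.4667 [ 0.5144 -0.0081  0.0547] along -0.82 lat 0.11 z -0.9 trq [-0.084  0.244 -0.002]
16.0167 [ 0.5148 -0.008   0.0547] along -1.08 lat -0.31 z -1.17 trq [-0.046  0.248  0.01 ]
16.5667 [ 0.5152 -0.0079  0.0547] along -1.12 lat -0.05 z -0.79 trq [-0.012  0.296 -0.012]
```

```bash
for i in 1 2 3 4; do python3 -m pendant '[[0.04,0.015,0,0],[0.04,0.015,0,0],[0.04,0.015,0,0]]'>/dev/null; python3 f.py; done
```

```text
17.1167 [ 0.5156 -0.0077  0.0547] along -1.37 lat 0.58 z -0.6 trq [0.001 0.312 0.01 ]
17.6667 [ 0.5158 -0.0077  0.0547] along -2.73 lat 0.84 z -0.31 trq [-0.07   0.635  0.001]
18.2167 [ 0.5159 -0.0077  0.0546] along -5.23 lat 0.64 z 1.25 trq [-0.252  1.144 -0.003]
18.7667 [ 0.5159 -0.0076  0.0545] along -6.05 lat 0.86 z 2.38 trq [-0.3    1.342  0.028]
```

The force rose steeply at a hard stop at x = 0.5158. That followed the lip snap and the tongue's roughly 1 N, so the clip is home. I'll relax the push, then release.

```bash
python3 -m pendant '[[-0.09,-0.035,0.01,0],[-0.09,-0.035,0.01,0],[-0.09,-0.035,0.01,0]]'>/dev/null; python3 f.py; python3 -m pendant '[[0,0,0,0],[0,0,0,0],[0,0,0,0],[0,0,0,0],[0,0,0,0],[0,0,0,0]]' 0.5 5; python3 f.py
```

```text
19.3167 [ 0.5159 -0.0077  0.0547] along -4.09 lat 0.12 z -0.93 trq [-0.181  0.896  0.004]
t: 19.82
eef_pos: [0.5163, -0.0075, 0.055]
orientation: [-0.187, 0.982, 0.0, 0.0]
force: [0.0, 0.4, -0.4]
width: 0.0412
gripper_force: 0.0
20.1167 [ 0.5161 -0.0076  0.0549] along -0.09 lat 0.21 z 0.38 trq [ 0.04   0.045 -0.015]
```

```bash
python3 -m pendant '[[0,0,1,0],[0,0,3,0],[0,0,6,0],[0,0,9,0],[-2,-1,11,0],[-5,-2,11,0],[-7,-2.8,11,0],[-7,-2.8,11,0]]'; python3 -m pendant '[[0,-4,3,0],[0,-8,6,0],[0,-12,6,0],[0,-16,6,0],[0,-18,6,0],[0,-18,6,0],[0,-18,6,0]]'; python3 - <<'E'
from plant import *
import cv2,numpy as np
I=[]
for c in('side','wrist','top'):
    r=read_camera(c);cv2.imwrite(f'pics/z_{c}.png',r['img']);I.append(r['img'])
    for q in('clip_block','clip_mouth','clip','stand'): print(c,q,[(round(d['score'],2),np.round(d['at'],4).tolist()) for d in tip_of(q,c)[:1]])
R=lambda i,x,y,w,h,s:cv2.resize(i[y:y+h,x:x+w],None,fx=s,fy=s,interpolation=cv2.INTER_CUBIC)
cv2.imwrite('pics/i.png',np.hstack([R(I[0],270,200,50,75,8),R(I[2],230,195,50,75,8)]))
E
```

```text
t: 20.78
eef_pos: [0.443, -0.0375, 0.1657]
orientation: [-0.186, 0.983, 0.001, -0.0]
force: [-0.8, -0.3, -0.1]
width: 0.0435
gripper_force: 0.0
t: 21.37
eef_pos: [0.4459, -0.2176, 0.2254]
orientation: [-0.185, 0.983, -0.0, 0.0]
force: [0.4, 1.4, -0.6]
width: 0.0433
gripper_force: 0.0
side clip_block [(0.6, [0.5172, -0.0049, 0.0597])]
side clip_mouth [(0.42, [0.5631, 0.0118, 0.0573])]
side clip [(0.41, [0.5498, 0.002, 0.0492])]
side stand [(0.55, [0.5586, 0.0137, -0.0013])]
wrist clip_block []
wrist clip_mouth []
wrist clip []
wrist stand []
top clip_block [(0.63, [0.5177, -0.0061, 0.0571])]
top clip_mouth [(0.73, [0.5672, 0.0118, 0.0546])]
top clip []
top stand [(0.58, [0.5539, 0.0072, -0.001])]
```

View pics/i.png

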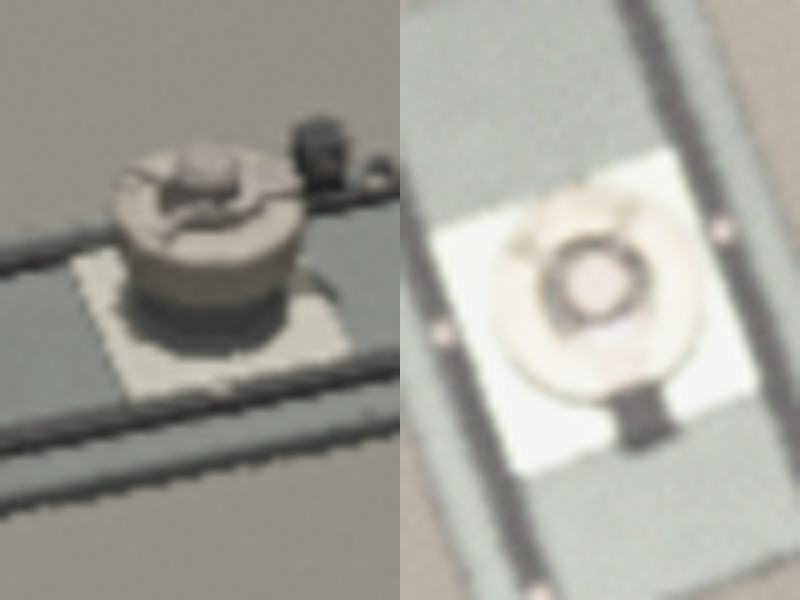

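The clip sits flat in the groove with its jaws on both sides of the core, around crop (170,235) and (125,170). In the top view, block (645,418) to head (595,288) measures about 33 mm against roughly 31–32.4 mm expected, which agrees with the hard stop I felt.

```bash
python3 -c "
from plant import robot
print(robot.finish_job())"
```

```text
the job is handed in; nothing more can be done
None
```

The clip is snapped over the spindle core and fully home just above the ring, as far as feel and a last camera check can tell; I let go of it, moved the arm clear without touching the other things, and handed the job in at about 22 s.

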